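# Load the module test rack and set the meter on its mat

### The arm

A 6-joint arm with a two-finger parallel gripper is mounted at the origin on the work surface. World frame = base frame: x ahead of the robot, y to its left, z up, the work surface at z = 0. Lengths are in m, angles in rad, forces in N, time in s.
With the tool pointing down it reaches from about 0.3 to 0.775 m from the base axis. Payload 14.6 kg.
Tool frame: the origin (TCP) lies midway between the tips of the shut fingers; the grasp point (between the pads) lies 19 mm behind it (ctrl.hold_point_z is the distance from the TCP to the grasp point, in m); z points along the fingers, x is the direction in which the jaws open and shut, and the axes are right-handed (so a half turn about z gives the same grasp; the last joint's range is limited). The gripper opens to 94 mm and grips with 3 to 60 N. Pads are 16 mm wide; open, the fingers measure 119 mm over their backs; the gripper's body (75 mm by 177 mm) begins 78 mm behind the grasp point.
Start: joints at [1.126, 0.3, 1.521, -0, 1.321, -0.067], TCP at [0.203, 0.511, 0.205] pointing down, gripper open.
Joint ranges: [-3.03, 3.03], [-0.79, 2.21], [0.23, 2.52], [-1.04, 4.18], [0, 3.07], [-2.55, 2.55]. Speed limits (rad/s): [2.22, 2.22, 2.57, 3.14, 3.14, 3.14].

### API

Orientations are given as [roll, pitch, yaw] about the fixed x, y, z axes, in that order (R = Rz(yaw) Ry(pitch) Rx(roll)).
In Python, from station import ctrl, viewer, ticket, nets gives the robot as it stands.
- The arm moves only by the tool carry_out, never from a script. Its argument "commands" is one flat list of numbers, 7 for each row, row after row: the closure, from -1 (fully open) to 1 (shut), so that 0 is half open, then the shift along the world's x, y, z in cm, then the turn, a rotation vector about the world's x, y, z in rad. In form: [gripper, tx, ty, tz, ax, ay, az, gripper, tx, ty, tz, ax, ay, az, ...]. A call has 1 to 12 rows; each row is the pose to reach, as a shift and turn from the pose measured when the call began; what a row does not reach only later rows make up. A row lasts 1/12 s, in which the tool goes at most 41.7 mm and 7.16 degrees, less where a joint would pass 70% of its speed; a pose out of reach is approached as far as the arm can. A call with a gripper value outside its range is refused whole. The fingers move at their own pace and stop on an object; "force" is the grip in N (left out, the last holds). Time passes only in rows, so rows that repeat a pose let the fingers close. It gives the time, the measured TCP pose, the force and the opening at its end, in the units of the state.
- ctrl.get_obs(): the state, without advancing time (a new reading comes with each control period).
- viewer.camera(name): name is "side" or "top" or "wrist"; returns (picture, depth): 400x640x3 uint8, blue, green, red; 400x640 float32, m along the optical axis (not along the pixel's ray), 0 where there is no reading.
- viewer.camera_info(name): a dict with "fx", "fy", "cx", "cy" (pixels), "R" (3x3) and "t" (3): a world point X has camera coordinates R X + t. Camera axes: x right, y down, z forward; pixel columns grow to the right and rows downward; lengths in m; the calibration is good to about 2 mm. The wrist camera is an equidistant fisheye: a pixel r from the principal point sees the ray r / f radians off the axis. A picture is of the moment at which its call begins: read the wrist's pose just before it. camera_info takes no time and is no camera call; for the wrist camera it gives the pose at the moment of the call.
- ticket.hand_in(): hands the job in, once; it reports no verdict.
Trained networks look in the newest picture that a camera, given by its name, has taken for a name from the list of things; names that differ only in an ending like _2 or _b are one class to them, and where a whole thing is asked for, a point or a joint stands for the part that bears it (a point fixed in the world has none). Each returns a list of dicts, best first, with "confidence" (0 to 1); they miss things now and then, are a little off and sometimes report something else, mostly with a low value. They report only what shows in the picture. A call takes as long as a camera call.
- nets.silhouettes(camera, thing): "region" (400x640 bool, what is visible of it) and "extent" ([left, top, right, bottom] in pixels, round what is visible of it).
The state is a dict: "time_s": time; "qpos": joint angles; "joint_vel": joint speeds; "tau": joint torques, N m; "ee_pos": TCP position; "eef_rot": TCP orientation; "force": force on the tool from outside, world axes, zero at the start; "moment": the same for the moment, N m; "grip_width": finger opening in m.
Only numpy, scipy, OpenCV 4.12 (cv2) and the standard library are available. Lean on these libraries where they do the work, as an engineer would, in place of code of your own. Each camera call takes 0.05 s, during which the arm holds its last target. There are 200 camera calls.

### The job

Switch the test rack's power lever off (towards the robot), then put every module standing on the bench into the slot of its own colour: press the slot's pedal to open its latch, push the module fully home with its grey ledge at the latch end, and let the latch snap shut over it. Only when all of them are home and latched, switch the power on again. Also slide the bench meter, without lifting it off the bench, squarely onto the middle of its grey mat, and leave the screwdriver, spool and parts tray alone.

Things in the scene. Friction and masses are not known exactly. Their poses are not given: they have to be found in the camera images.
- module_red_center (a point): red plug-in module (may be absent), upright on the bench: 80 long (x) x 40 thick (y) x 60 high, 0.25 kg, heavy dark steel base. Main body red, 64 long, full height (x -40 to +24); at the +x end a grey ledge (x +24 to +40) only 35 high. Point: centre of the 80 x 40 x 60 envelope, 30 above the underside; x along the length to the ledge, z up.
- module_yellow_center (a point): yellow plug-in module (may be absent), upright on the bench: 80 long (x) x 40 thick (y) x 60 high, 0.25 kg, heavy dark steel base. Main body yellow, 64 long, full height (x -40 to +24); at the +x end a grey ledge (x +24 to +40) only 35 high. Point: centre of the 80 x 40 x 60 envelope, 30 above the underside; x along the length to the ledge, z up.
- module_blue_center (a point): blue plug-in module (may be absent), upright on the bench: 80 long (x) x 40 thick (y) x 60 high, 0.25 kg, heavy dark steel base. Main body blue, 64 long, full height (x -40 to +24); at the +x end a grey ledge (x +24 to +40) only 35 high. Point: centre of the 80 x 40 x 60 envelope, 30 above the underside; x along the length to the ledge, z up.
- slot_red (a point): red slot (left-most (+y) of three seen from the robot, 80 apart). Point on the slot floor, 25 above the bench; the seated module's centre is 30 above it. x along the slot to its latch (the ledge goes there), z up. Side guides 46 apart, 18 high, flared lips to 26 above the floor; end wall face at x -42.5, flared lip to 27. Fixed; yaw varies.
- latch_red (a joint): red slot's tumbler latch, rad: 0 shut (brass hook blocks the slot), 0.5 open. Its heavy head tips it from about 0.16 to either end: press past that and it stays open. Hinge at slot x +50, 5 above the floor. Open, its foot stands 12 proud under the ledge; pushing the module down on it swings the latch over and it snaps shut over the ledge. Shut head top: 59 over the floor.
- pedal_red (a point): press point on top of the red latch pedal (black strip), 107 from the slot point along +x, 44 above the bench when shut. Press straight down, about 1 N; when fully open the point is 29 lower. Pedal 30 wide, reaching 15 beyond the point. The latch's steel arm and head stand 51 nearer the slot, to 59 above the slot floor; the head's top leans out 25 when open.
- slot_yellow (a point): yellow slot (middle of three seen from the robot, 80 apart). Point on the slot floor, 25 above the bench; the seated module's centre is 30 above it. x along the slot to its latch (the ledge goes there), z up. Side guides 46 apart, 18 high, flared lips to 26 above the floor; end wall face at x -42.5, flared lip to 27. Fixed; yaw varies.
- latch_yellow (a joint): yellow slot's tumbler latch, rad: 0 shut (brass hook blocks the slot), 0.5 open. Its heavy head tips it from about 0.16 to either end: press past that and it stays open. Hinge at slot x +50, 5 above the floor. Open, its foot stands 12 proud under the ledge; pushing the module down on it swings the latch over and it snaps shut over the ledge. Shut head top: 59 over the floor.
- pedal_yellow (a point): press point on top of the yellow latch pedal (black strip), 107 from the slot point along +x, 44 above the bench when shut. Press straight down, about 1 N; when fully open the point is 29 lower. Pedal 30 wide, reaching 15 beyond the point. The latch's steel arm and head stand 51 nearer the slot, to 59 above the slot floor; the head's top leans out 25 when open.
- slot_blue (a point): blue slot (right-most (-y) of three seen from the robot, 80 apart). Point on the slot floor, 25 above the bench; the seated module's centre is 30 above it. x along the slot to its latch (the ledge goes there), z up. Side guides 46 apart, 18 high, flared lips to 26 above the floor; end wall face at x -42.5, flared lip to 27. Fixed; yaw varies.
- latch_blue (a joint): blue slot's tumbler latch, rad: 0 shut (brass hook blocks the slot), 0.5 open. Its heavy head tips it from about 0.16 to either end: press past that and it stays open. Hinge at slot x +50, 5 above the floor. Open, its foot stands 12 proud under the ledge; pushing the module down on it swings the latch over and it snaps shut over the ledge. Shut head top: 59 over the floor.
- pedal_blue (a point): press point on top of the blue latch pedal (black strip), 107 from the slot point along +x, 44 above the bench when shut. Press straight down, about 1 N; when fully open the point is 29 lower. Pedal 30 wide, reaching 15 beyond the point. The latch's steel arm and head stand 51 nearer the slot, to 59 above the slot floor; the head's top leans out 25 when open.
- power (a joint): power lever at the right (-y) end of the rack, rad: 0 is off (leans to the rack's -x, towards the robot), 1.0 is on (leans to +x, away). It stays where it is left; about 1 N at the ball moves it.
- power_tip (a point): centre of the green ball (26 diameter) on the power lever's end. Lever 80 long, 10 thick; pivot 22 above the bench, 180 from the yellow slot's point along the rack's -y. It leans 0.5 rad either side of upright along the rack's x: ball height 92 at both ends, 102 midway; ball 38 to either side of the pivot. Block under it 70 x 50 x 25 high.
- meter_center (a point): green bench meter lying flat: 85 (x) x 125 (y) x 30 high, 0.5 kg; a black carrying rib in the middle of its top, 16 (x) x 55 (y), rises from 30 to 62 above the bench. Point: centre of the 30 high body, 15 above the bench; y along the long side.
- mat_center (a point): grey mat with white border, 105 (x) x 145 (y), 1 thick, no step: things slide onto it at bench level. Point: its centre at bench level; y along the long side, to match the meter's (either way round).
- screwdriver: green screwdriver, 180 long, bystander. Origin: centre of its underside.
- spool: steel solder spool, 64 diameter, 46 high, bystander. Origin: centre of its underside.
- parts_tray: blue parts tray, 100 x 140 x 35, bystander. Origin: centre of its underside.

How it is judged:
On the way, in this order (a step that is already met when the one before it is completed fails the run):
1. the power lever is switched off (value of joint power below 0.2 rad), for 0.2 s.
2. every module present is fully home in its own slot with the latch shut over it, power still off (z of module_red_center in the frame of slot_red below 0.0335 m and horizontal distance between module_red_center and slot_red below 0.01 m and angle between each of module_red_center, module_yellow_center, module_blue_center's own z axis and vertical below 0.08 rad and value of joint each of latch_red, latch_yellow, latch_blue below 0.06 rad and z of module_yellow_center in the frame of slot_yellow below 0.0335 m and horizontal distance between module_yellow_center and slot_yellow below 0.01 m and z of module_blue_center in the frame of slot_blue below 0.0335 m and horizontal distance between module_blue_center and slot_blue below 0.01 m and value of joint power below 0.2 rad), for 0.2 s.
3. the power lever is switched on again with all modules home (z of module_red_center in the frame of slot_red below 0.0335 m and horizontal distance between module_red_center and slot_red below 0.01 m and angle between each of module_red_center, module_yellow_center, module_blue_center's own z axis and vertical below 0.08 rad and value of joint each of latch_red, latch_yellow, latch_blue below 0.06 rad and z of module_yellow_center in the frame of slot_yellow below 0.0335 m and horizontal distance between module_yellow_center and slot_yellow below 0.01 m and z of module_blue_center in the frame of slot_blue below 0.0335 m and horizontal distance between module_blue_center and slot_blue below 0.01 m and value of joint power above 0.8 rad), for 0.2 s.
At the end, for the whole second after the job is handed in: Each module present: in its colour's slot within 10 mm, centre at most 33.5 mm above the slot floor (home: 30), upright to 0.08 rad, latch below 0.06 rad. Power lever above 0.8. Meter flat on the bench within 15 mm of the mat's centre and 0.15 rad of its direction (all of step 3 and horizontal distance between meter_center and mat_center below 0.015 m and angle between the y axis of meter_center and the y axis of mat_center, either way round below 0.15 rad and height (world z) of meter_center below 0.02 m and angle between meter_center's own z axis and vertical below 0.08 rad); the robot touches nothing.
It fails at once if a module is in its slot with the power not off while another one is still outside (value of joint power above 0.5 rad and ((z of module_red_center in the frame of slot_red below 0.045 m and horizontal distance between module_red_center and slot_red below 0.02 m) or (z of module_yellow_center in the frame of slot_yellow below 0.045 m and horizontal distance between module_yellow_center and slot_yellow below 0.02 m) or (z of module_blue_center in the frame of slot_blue below 0.045 m and horizontal distance between module_blue_center and slot_blue below 0.02 m)) and (not (z of module_red_center in the frame of slot_red below 0.045 m and horizontal distance between module_red_center and slot_red below 0.02 m) or not (z of module_yellow_center in the frame of slot_yellow below 0.045 m and horizontal distance between module_yellow_center and slot_yellow below 0.02 m) or not (z of module_blue_center in the frame of slot_blue below 0.045 m and horizontal distance between module_blue_center and slot_blue below 0.02 m))).
It fails at once if the meter is lifted off the bench (by more than 15 mm) or tipped (height (world z) of meter_center above 0.03 m or angle between meter_center's own z axis and vertical above 0.4 rad).
It fails at once if a bystander is moved more than 30 mm (distance of any of screwdriver, spool, parts_tray from where it was at the start of the episode above 0.03 m).
Of module_red, module_yellow, module_blue only 2 to 3 are there at a start; the rules pass over those that are not, and their reading is None.
At some moment in a run one of module_red, module_yellow, module_blue, meter may be knocked a few centimetres aside while the robot is not near it.
It also fails if it takes over 210 s, if anything falls off the work surface, if the arm or the gripper's body presses on something with over 40 N, if the wrist force passes 120 N, or if a joint passes its speed limit or range.

## Working session

There is one attempt and no reset: what is moved stays moved. The work goes in short steps, Python scripts to look and compute and a tool call to move; the robot and the scene stay as the last step left them, time stands still between calls to the robot, and variables do not carry over. Pictures are saved under pics/ and viewed, about 12 in all and at most 16, crops included, and the job is handed in when it is done.

Besides the shell and the picture viewer there is one more tool, called after "Request:" by a JSON object that holds its "fn" and its "kwargs". carry_out: Moves the arm, as the interface text tells. Its arguments: {"type":"object","properties":{"commands":{"type":"array","items":{"type":"number"}},"force":{"type":"number"}},"required":["commands"]}

```bash
mkdir -p pics; cat > h.py <<'E'
import numpy as np, cv2
from station import ctrl, viewer, ticket, nets
def cloud(name):
    im,d=viewer.camera(name); c=viewer.camera_info(name)
    v,u=np.mgrid[0:400,0:640]
    P=np.stack([(u-c['cx'])/c['fx']*d,(v-c['cy'])/c['fy']*d,d],-1)
    W=(P-c['t'])@c['R']   # R^T (P-t)
    W[d==0]=np.nan
    return im,W
E
python3 - <<'E'
from h import *
print(ctrl.get_obs())
for n in ('side','top'):
    im,W=cloud(n); cv2.imwrite(f'pics/{n}0.png',im); np.save(f'{n}0.npy',W)
    c=viewer.camera_info(n); print(n,c['fx'],-c['R'].T@c['t'],c['R'][2])
    for t in ['module_red_center','module_yellow_center','module_blue_center','meter_center','power','latch_red','latch_yellow','latch_blue','screwdriver','spool','parts_tray']:
        for r in nets.silhouettes(n,t)[:2]:
            m=r['region']; p=W[m]; p=p[~np.isnan(p[:,0])]
            print(n,t,round(r['confidence'],2),np.round(r['extent']),np.round(np.median(p,0),3) if len(p) else None, np.round(np.percentile(p,98,axis=0),3) if len(p) else '')
E
```

```text
{'time_s': 0.0, 'qpos': array([ 1.12641785e+00,  3.00489223e-01,  1.52157750e+00,  5.29156006e-06,
        1.32068986e+00, -6.65919140e-02]), 'joint_vel': array([-0.00096949,  0.00026799, -0.00057921,  0.00270191, -0.0016442 ,
        0.00051554]), 'tau': array([ 5.97305007e-04, -5.31811488e+01, -3.52737236e+01,  7.08424137e-02,
        2.43438041e-02, -7.52624169e-05]), 'ee_pos': array([0.20276087, 0.51098244, 0.2048779 ]), 'eef_rot': array([-3.14151009e+00,  1.16101523e-03,  1.19300850e+00]), 'force': array([-0.31944873,  0.16147909, -0.26396834]), 'moment': array([ 0.0096666 , -0.01035976,  0.00498162]), 'grip_width': 0.09409355520513006}
side 431.98353999626266 [-0.03609277 -0.65785615  0.71088236] [ 0.52099444  0.61737793 -0.58941435]
side module_red_center 0.88 [230. 170. 264. 198.] [0.454 0.24  0.037] [0.5   0.275 0.062]
side module_yellow_center 0.87 [218. 149. 249. 173.] [0.494 0.372 0.037] [0.542 0.4   0.063]
side module_yellow_center 0.24 [299. 169. 412. 260.] [ 0.585 -0.065  0.031] [0.694 0.097 0.086]
side module_blue_center 0.78 [251. 156. 281. 182.] [0.547 0.268 0.041] 
[... 1555 characters left out ...]
.03 ] [ 0.619 -0.31   0.063]
top latch_red 0.59 [293. 145. 304. 174.] [0.672 0.066 0.045] [0.71  0.079 0.087]
top latch_yellow 0.74 [322. 144. 333. 175.] [ 0.665 -0.013  0.046] [0.704 0.    0.087]
top latch_blue 0.54 [353. 146. 362. 179.] [ 0.659 -0.093  0.046] [ 0.699 -0.079  0.087]
top latch_blue 0.29 [290. 141. 305. 173.] [0.674 0.066 0.045] [0.712 0.08  0.087]
top screwdriver 0.93 [212. 113. 230. 145.] [0.761 0.28  0.023] [0.801 0.3   0.03 ]
top screwdriver 0.65 [324. 143. 336. 176.] [ 0.668 -0.014  0.045] [0.717 0.    0.087]
top spool 0.88 [179. 279. 207. 307.] [0.326 0.337 0.047] [0.354 0.369 0.052]
top parts_tray 0.88 [412. 115. 472. 162.] [ 0.725 -0.324  0.007] [ 0.783 -0.251  0.037]
```

```bash
python3 - <<'E'
import cv2
a=cv2.imread('pics/top0.png')[90:330,130:530]
cv2.imwrite('pics/v1.png',cv2.resize(a,None,fx=2,fy=2,interpolation=cv2.INTER_CUBIC))
E
```

```text
(no output)
```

View pics/v1.png

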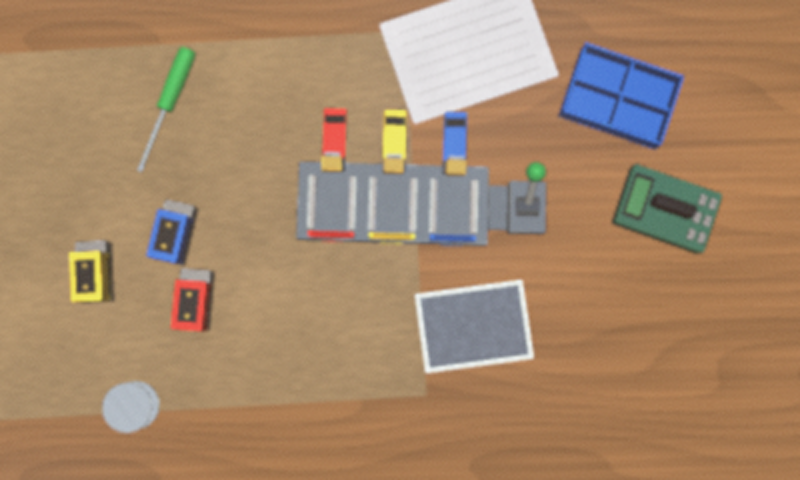

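The top view (2x crop, origin 130,90) shows three modules at the left: yellow (88,275), blue (170,233) and red (190,302), with all ledges pointing up (+x). The rack is in the centre, the lever ball at (536,172) is on, the mat is at (475,325) and the meter at (668,208).

```bash
cat >> h.py <<'E'
COL={'red':((0,10),(170,180)),'yellow':((22,35),),'blue':((100,125),),'green':((50,90),)}
def cmask(im,c,s=110,v=60):
    h=cv2.cvtColor(im,cv2.COLOR_BGR2HSV); m=np.zeros(im.shape[:2],bool)
    for a,b in COL[c]: m|=(h[...,0]>=a)&(h[...,0]<=b)
    return m&(h[...,1]>s)&(h[...,2]>v)
def rect(p):
    # centre, (long, short), yaw of long axis in (-pi/2,pi/2]
    c,(w,h),a=cv2.minAreaRect((p[:,:2]*1000).astype(np.float32)); a=np.radians(a)
    if h>w: a+=np.pi/2; w,h=h,w
    a=(a+np.pi/2)%np.pi-np.pi/2
    return np.round(np.array(c)/1000,4),np.round([w,h],1),round(a,3)
def net_pts(n,t,W,zlo,zhi,k=0,dil=5):
    r=nets.silhouettes(n,t)
    if not r: return None
    m=cv2.dilate(r[k]['region'].astype(np.uint8),np.ones((dil,dil)))>0
    p=W[m]; p=p[~np.isnan(p[:,0])]; return p[(p[:,2]>zlo)&(p[:,2]<zhi)]
def modules(n='top',cols=('red','yellow','blue')):
    im,W=cloud(n)
    for c in cols:
        p=net_pts(n,f'module_{c}_center',W,.05,.07)
        if p is None: print(c,None); continue
        C,s,a=rect(p); print(c,'top centre',C,'size',s,'yaw',a,'env centre',np.round(C+.008*np.array([np.cos(a),np.sin(a)]),4),len(p))
    return im,W
E
python3 - <<'E'
from h import *
im,W=modules()
V=W.reshape(-1,3)
def reg(x0,x1,y0,y1,z0,z1): 
    return (W[...,0]>x0)&(W[...,0]<x1)&(W[...,1]>y0)&(W[...,1]<y1)&(W[...,2]>z0)&(W[...,2]<z1)
for c,y0,y1 in(('red',.03,.11),('yellow',-.04,.03),('blue',-.12,-.05)):
    m=cmask(im,c,90)&reg(.62,.76,y0,y1,.02,.07); p=W[m]; print('pedal',c,rect(p),p.mean(0).round(4),len(p))
    m=reg(.58,.7,y0,y1,.075,.095); p=W[m]; print(' head',rect(p),p.mean(0).round(4),len(p))
    m=cmask(im,c,90)&reg(.45,.56,y0-.01,y1+.01,.02,.07); p=W[m]; print(' endlip',rect(p),p.mean(0).round(4),len(p))
    m=reg(.53,.6,y0,y1,.035,.06); p=W[m]; print(' guides',rect(p),len(p), p[:,1].min(),p[:,1].max())
p=W[reg(.48,.66,-.14,.12,.018,.032)]; print('floor',rect(p))
p=W[cmask(im,'green',90)&reg(.5,.75,-.25,-.14,.06,.13)]; print('ball',p.mean(0),p.max(0))
m=(im.min(-1)>170)&reg(.33,.5,-.22,-.0,-.02,.02); print('mat',rect(W[m]))
p=net_pts('top','meter_center',W,.02,.04); print('meter',rect(p)); p=net_pts('top','meter_center',W,.052,.07); print('rib',rect(p))
E
```

```text
red top centre [0.4554 0.2574] size [63.4 41.1] yaw -0.091 env centre [0.4634 0.2567] 400
yellow top centre [0.4963 0.3897] size [64.5 41.6] yaw 0.068 env centre [0.5043 0.3902] 408
blue top centre [0.5461 0.2853] size [63.9 41.9] yaw -0.243 env centre [0.5539 0.2834] 395
pedal red (array([0.6744, 0.0645]), array([71.2, 29.5]), np.float64(-0.025)) [0.6793 0.0649 0.0445] 233
 head (array([0.6327, 0.0683]), array([23.7, 23.2]), np.float64(-0.01)) [0.6326 0.068  0.0834] 88
 endlip (array([0.5437, 0.0738]), array([58. ,  7.7]), np.float64(1.504)) [0.5432 0.0754 0.0441] 83
 guides (array([0.5696, 0.0717]), array([61.4, 60.7]), np.float64(-0.027)) 192 0.04090827998200772 0.102806173603483
pedal yellow (array([ 0.6732, -0.0138]), array([64.6, 26.6]), np.float64(-0.027)) [ 0.674  -0.0138  0.0442] 222
 head (array([ 0.6287, -0.011 ]), array([23.1, 23.1]), np.float64(-0.031)) [ 0.628  -0.0111  0.0839] 86
 endlip (array([ 0.5391, -0.0059]), array([60.7,  6.6]), np.float64(1.529)) [ 0.5382 -0.0051  0.0443] 69
 guides (array([ 0.5676, -0.0069]), array([64.6, 60.4]), np.float64(-0.024)) 194 -0.037
[... 155 characters left out ...]
ay([ 0.6236, -0.0915]), array([26.2, 23.2]), np.float64(1.493)) [ 0.6231 -0.0912  0.0833] 93
 endlip (array([ 0.5345, -0.086 ]), array([58. ,  6.4]), np.float64(1.529)) [ 0.5336 -0.0847  0.0439] 74
 guides (array([ 0.5659, -0.088 ]), array([68.6, 60.7]), np.float64(-0.028)) 213 -0.11922290179679042 -0.05702727101571259
floor (array([ 0.5856, -0.0095]), array([255.4, 107.7]), np.float64(1.526))
ball [ 0.60895557 -0.18878081  0.10371374] [ 0.61839129 -0.17961805  0.11163664]
mat (array([ 0.4178, -0.1131]), array([147.2, 107.2]), np.float64(-1.464))
meter (array([ 0.5684, -0.3762]), array([127.3,  86.7]), np.float64(1.187))
rib (array([ 0.5682, -0.3752]), array([55.6, 17.1]), np.float64(1.204))
```

Request:
{"fn": "carry_out", "kwargs": {"commands": [1, 45.7, -70, 0, 0, 0, 0.32, 1, 45.7, -70, 0, 0, 0, 0.32, 1, 45.7, -70, 0, 0, 0, 0.32, 1, 45.7, -70, 0, 0, 0, 0.32, 1, 45.7, -70, 0, 0, 0, 0.32, 1, 45.7, -70, 0, 0, 0, 0.32, 1, 45.7, -70, 0, 0, 0, 0.32, 1, 45.7, -70, 0, 0, 0, 0.32, 1, 45.7, -70, 0, 0, 0, 0.32, 1, 45.7, -70, 0, 0, 0, 0.32, 1, 45.7, -70, 0, 0, 0, 0.32, 1, 45.7, -70, 0, 0, 0, 0.32], "force": 20}}

```text
time_s: 2.5
ee_pos: [0.4743, 0.0947, 0.2057]
eef_rot: [3.141, -0.0, 1.513]
force: [0.9, 1.5, 0.5]
grip_width: 0.0171
```

Request:
{"fn": "carry_out", "kwargs": {"commands": [1, 18.6, -28.5, 0, 0, 0, 0, 1, 18.6, -28.5, 0, 0, 0, 0, 1, 18.6, -28.5, 0, 0, 0, 0, 1, 18.6, -28.5, 0, 0, 0, 0, 1, 18.6, -28.5, 0, 0, 0, 0, 1, 18.6, -28.5, 0, 0, 0, 0, 1, 18.6, -28.5, 0, 0, 0, 0, 1, 18.6, -28.5, 0, 0, 0, 0, 1, 18.6, -28.5, -13, 0, 0, 0, 1, 18.6, -28.5, -13, 0, 0, 0, 1, 18.6, -28.5, -13, 0, 0, 0, 1, 18.6, -28.5, -13, 0, 0, 0]}}

```text
time_s: 3.5
ee_pos: [0.6571, -0.1897, 0.0674]
eef_rot: [-3.131, -0.003, 1.512]
force: [-0.6, 0.3, -0.9]
grip_width: 0.0003
```

Request:
{"fn": "carry_out", "kwargs": {"commands": [1, -1.5, 0, 0.8, 0, 0, 0, 1, -3, 0, 0.8, 0, 0, 0, 1, -4.5, 0, 0.8, 0, 0, 0, 1, -6, 0, 0.8, 0, 0, 0, 1, -7.5, 0.1, 0.8, 0, 0, 0, 1, -9, 0.2, 0.8, 0, 0, 0, 1, -10.1, 0.2, 0.8, 0, 0, 0, 1, -10.1, 0.2, 0.8, 0, 0, 0, 1, -10.1, 0.2, 0.8, 0, 0, 0, 1, -7, 0.2, 0.8, 0, 0, 0, 1, -7, 0.2, 12, 0, 0, 0, 1, -7, 0.2, 12, 0, 0, 0]}}

```text
time_s: 4.5
ee_pos: [0.5867, -0.1869, 0.1575]
eef_rot: [-3.125, -0.005, 1.513]
force: [-0.3, -1.3, 1.7]
grip_width: 0.0006
```

```bash
python3 - <<'E'
from h import *
im,W=cloud('side'); p=W[cmask(im,'green',90)&(W[...,2]>.085)&(W[...,2]<.14)&(W[...,1]<-.14)&(W[...,1]>-.25)]; print('ball',p.mean(0),p.max(0),len(p)); print(ctrl.get_obs()['ee_pos'])
E
```

```text
ball [ 0.53393841 -0.19019415  0.09811847] [ 0.54562787 -0.17658678  0.10581511] 96
[ 0.5898435  -0.18824565  0.16947985]
```

Request:
{"fn": "carry_out", "kwargs": {"commands": [1, 10, 9.3, 0, 0, 0, 0, 1, 10, 9.3, 0, 0, 0, 0, 1, 10, 9.3, 0, 0, 0, 0, 1, 10, 9.3, -4, 0, 0, 0, 1, 10, 9.3, -8, 0, 0, 0, 1, 10, 9.3, -11, 0, 0, 0, 1, 10, 9.3, -13, 0, 0, 0, 1, 10, 9.3, -14.5, 0, 0, 0, 1, 10, 9.3, -14.8, 0, 0, 0, 1, 10, 9.3, -14.8, 0, 0, 0, 1, 10, 9.3, -12, 0, 0, 0, 1, 10, 9.3, -9, 0, 0, 0]}}

```text
time_s: 5.55
ee_pos: [0.6896, -0.0953, 0.081]
eef_rot: [-3.139, -0.0, 1.513]
force: [0.3, 0.7, 0.7]
grip_width: 0.0002
```

Next, yellow at (.6945,-.0145).

Request:
{"fn": "carry_out", "kwargs": {"commands": [1, 0.5, 3, 0, 0, 0, 0, 1, 0.5, 6, 0, 0, 0, 0, 1, 0.5, 8.1, 0, 0, 0, 0, 1, 0.5, 8.1, 0, 0, 0, 0, 1, 0.5, 8.1, -2, 0, 0, 0, 1, 0.5, 8.1, -4, 0, 0, 0, 1, 0.5, 8.1, -5.5, 0, 0, 0, 1, 0.5, 8.1, -6, 0, 0, 0, 1, 0.5, 8.1, -6, 0, 0, 0, 1, 0.5, 8.1, -3, 0, 0, 0, 1, 0.5, 8.1, 0, 0, 0, 0, 1, 0.5, 8.1, 0, 0, 0, 0]}}

```text
time_s: 6.55
ee_pos: [0.6977, -0.0148, 0.0894]
eef_rot: [3.133, -0.0, 1.513]
force: [0.4, -1.0, 1.1]
grip_width: 0.0008
```

Request:
{"fn": "carry_out", "kwargs": {"commands": [1, 0.5, 3, 0, 0, 0, 0, 1, 0.5, 6, 0, 0, 0, 0, 1, 0.5, 8, 0, 0, 0, 0, 1, 0.5, 8, 0, 0, 0, 0, 1, 0.5, 8, -2, 0, 0, 0, 1, 0.5, 8, -4, 0, 0, 0, 1, 0.5, 8, -5.5, 0, 0, 0, 1, 0.5, 8, -6, 0, 0, 0, 1, 0.5, 8, -6, 0, 0, 0, 1, 0.5, 8, -3, 0, 0, 0, 1, 0.5, 8, 3, 0, 0, 0, 1, 0.5, 8, 8, 0, 0, 0]}}

```text
time_s: 7.55
ee_pos: [0.7025, 0.0649, 0.1451]
eef_rot: [3.133, -0.0, 1.512]
force: [0.1, 0.0, 0.8]
grip_width: 0.0006
```

Request:
{"fn": "carry_out", "kwargs": {"commands": [-1, -14.9, 21.9, 1.5, 0, 0, -0.185, -1, -14.9, 21.9, 1.5, 0, 0, -0.185, -1, -14.9, 21.9, 1.5, 0, 0, -0.185, -1, -14.9, 21.9, 1.5, 0, 0, -0.185, -1, -14.9, 21.9, 1.5, 0, 0, -0.185, -1, -14.9, 21.9, 1.5, 0, 0, -0.185, -1, -14.9, 21.9, 1.5, 0, 0, -0.185, -1, -14.9, 21.9, 1.5, 0, 0, -0.185, -1, -14.9, 21.9, 1.5, 0, 0, -0.185]}}

```text
time_s: 8.3
ee_pos: [0.5539, 0.284, 0.1613]
eef_rot: [3.132, -0.001, 1.328]
force: [-0.2, -0.1, 0.1]
grip_width: 0.0571
```

```bash
cat >> h.py <<'E'
def latches():
    im,W=cloud('side')
    for c,y in(('red',.067),('yellow',-.0125),('blue',-.093)):
        m=(W[...,0]>.67)&(W[...,0]<.72)&(abs(W[...,1]-y)<.013)&(W[...,2]>.008); p=W[m]
        print('pedal',c,np.median(p[:,2]).round(4) if len(p) else None,len(p))
    return im,W
E
python3 - <<'E'
from h import *
print(ctrl.get_obs()['ee_pos'])
im,W=cloud('wrist'); cv2.imwrite('pics/w1.png',im)
latches(); modules('side')
im,W=cloud('top'); cv2.imwrite('pics/t1.png',im)
E
```

```text
[0.55394494 0.28395938 0.16130952]
pedal red 0.0215 28
pedal yellow 0.0199 31
pedal blue 0.0185 29
red top centre [0.4566 0.2546] size [65.6 43.7] yaw -0.128 env centre [0.4645 0.2536] 249
yellow top centre [0.4836 0.3383] size [162.   71.3] yaw 1.279 env centre [0.4859 0.346 ] 236
blue top centre [0.5261 0.2774] size [115.5  63.5] yaw 0.276 env centre [0.5338 0.2796] 246
```

View pics/w1.png

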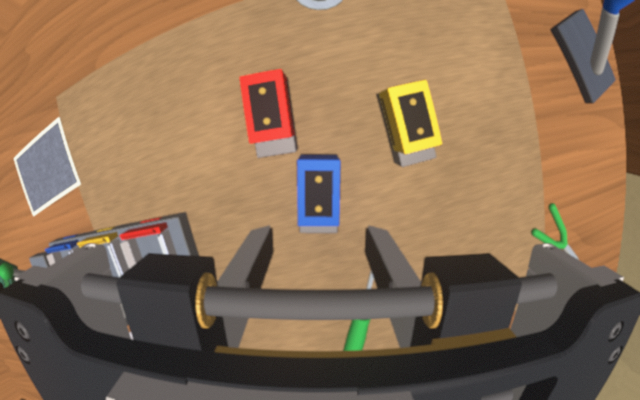

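The wrist view shows the blue module at (318,193), centred and square between the fingers. All pedals read low, so the latches are open. Next I descend, grip and lift.

Request:
{"fn": "carry_out", "kwargs": {"commands": [-1, 0, 0, 0, 0, 0, 0, -1, 0, 0, -3, 0, 0, 0, -1, 0, 0, -6, 0, 0, 0, -1, 0, 0, -9, 0, 0, 0, -1, 0, 0, -11.5, 0, 0, 0, -1, 0, 0, -13, 0, 0, 0, -1, 0, 0, -13.1, 0, 0, 0, 1, 0, 0, -13.1, 0, 0, 0, 1, 0, 0, -13.1, 0, 0, 0, 1, 0, 0, -13.1, 0, 0, 0, 1, 0, 0, -13.1, 0, 0, 0, 1, 0, 0, -13.1, 0, 0, 0], "force": 35}}

```text
time_s: 9.65
ee_pos: [0.5544, 0.2832, 0.0299]
eef_rot: [3.132, -0.001, 1.326]
force: [-0.1, 0.2, -0.3]
grip_width: 0.0639
```

Request:
{"fn": "carry_out", "kwargs": {"commands": [1, 0, 0, 0, 0, 0, 0, 1, 0, 0, 0, 0, 0, 0, 1, 0, 0, 3, 0, 0, 0, 1, 0, 0, 6, 0, 0, 0, 1, 0, 0, 9, 0, 0, 0, 1, 0, 0, 11, 0, 0, 0, 1, 0, 0, 11, 0, 0, 0, 1, 0, 0, 11, 0, 0, 0]}}

```text
time_s: 10.32
ee_pos: [0.5547, 0.2833, 0.1408]
eef_rot: [3.131, -0.002, 1.326]
force: [-0.5, 0.1, -0.3]
grip_width: 0.0108
```

Request:
{"fn": "carry_out", "kwargs": {"commands": [-1, 0, 0, 2, 0, 0, 0, -1, 0, 0, 2, 0, 0, 0, -1, 0, 0, 2, 0, 0, 0, -1, 0, 0, 2, 0, 0, 0, -1, 0, 0, 2, 0, 0, 0, -1, 0, 0, 2, 0, 0, 0, -1, 0, 0, 2, 0, 0, 0, -1, 0, 0, 2, 0, 0, 0, -1, 0, 0, 2, 0, 0, 0, -1, 0, 0, 2, 0, 0, 0]}}

```text
time_s: 11.15
ee_pos: [0.5547, 0.2834, 0.1607]
eef_rot: [3.131, -0.002, 1.326]
force: [-0.1, -0.3, 1.0]
grip_width: 0.0742
```

```bash
cat >> h.py <<'E'
def wristmods(cols,name='wrist',zt=.06,save=None):
    o=ctrl.get_obs(); c=viewer.camera_info(name); im,_=viewer.camera(name)
    if save: cv2.imwrite(save,im)
    R,t=c['R'],c['t']; C=-R.T@t
    out={}
    for col in cols:
        r=nets.silhouettes(name,f'module_{col}_center')
        if not r: print(col,None); continue
        m=r[0]['region']&cmask(im,col,110,50)
        m=cv2.morphologyEx(m.astype(np.uint8),cv2.MORPH_OPEN,np.ones((3,3)))
        v,u=np.nonzero(m); x=(u-c['cx'])/c['fx']; y=(v-c['cy'])/c['fy']; th=np.hypot(x,y)
        d=np.stack([x/th*np.sin(th),y/th*np.sin(th),np.cos(th)],1)@R
        P=C+d*((zt-C[2])/d[:,2])[:,None]
        ce,s,a=rect(P); e=ce+.008*np.array([np.cos(a),np.sin(a)])
        print(col,round(r[0]['confidence'],2),'size',s,'yaw',a,'env',e.round(4),'shift cm',((e-o['ee_pos'][:2])*100).round(2),'turn',round((a+np.pi/2)-o['eef_rot'][2],3),'tcp',o['ee_pos'].round(4),'g',round(o['grip_width'],3))
        out[col]=(e,a)
    return out
E
python3 - <<'E'
from h import *
wristmods(['red','yellow','blue'])
modules('side',['blue'])
E
```

```text
red 0.77 size [64.2 43.4] yaw -0.103 env [0.4648 0.2581] shift cm [-9.   -2.53] turn 0.142 tcp [0.5547 0.2834 0.1607] g 0.074
yellow 0.81 size [63.8 41.2] yaw 0.038 env [0.5054 0.3893] shift cm [-4.93 10.6 ] turn 0.283 tcp [0.5547 0.2834 0.1607] g 0.074
blue 0.7 size [63.6 38.5] yaw -0.245 env [0.5537 0.2832] shift cm [-0.1  -0.02] turn -0.0 tcp [0.5547 0.2834 0.1607] g 0.074
blue top centre [0.5275 0.2771] size [111.6  63.2] yaw 0.249 env centre [0.5353 0.2791] 237
```

Request:
{"fn": "carry_out", "kwargs": {"commands": [-0.4, 0, 0, -3, 0, 0, 0, -0.4, 0, 0, -6, 0, 0, 0, -0.4, 0, 0, -9, 0, 0, 0, -0.4, 0, 0, -11.5, 0, 0, 0, -0.4, 0, 0, -13, 0, 0, 0, -0.4, 0, 0, -13, 0, 0, 0, 1, 0, 0, -13, 0, 0, 0, 1, 0, 0, -13, 0, 0, 0, 1, 0, 0, -13, 0, 0, 0, 1, 0, 0, -13, 0, 0, 0, 1, 0, 0, -13, 0, 0, 0, 1, 0, 0, -13, 0, 0, 0], "force": 35}}

```text
time_s: 12.45
ee_pos: [0.5552, 0.2836, 0.032]
eef_rot: [3.129, -0.003, 1.326]
force: [-1.2, 0.1, 6.3]
grip_width: 0.0398
```

Request:
{"fn": "carry_out", "kwargs": {"commands": [1, 0, 0, 0, 0, 0, 0, 1, 0, 0, 0, 0, 0, 0, 1, 0, 0, 0, 0, 0, 0, 1, 0, 0, 3, 0, 0, 0, 1, 0, 0, 6, 0, 0, 0, 1, 0, 0, 9, 0, 0, 0, 1, 0, 0, 12, 0, 0, 0, 1, 0, 0, 13, 0, 0, 0, 1, 0, 0, 13, 0, 0, 0]}}

```text
time_s: 13.2
ee_pos: [0.556, 0.284, 0.1642]
eef_rot: [3.126, -0.006, 1.326]
force: [-0.6, -0.4, -2.0]
grip_width: 0.0398
```

Request:
{"fn": "carry_out", "kwargs": {"commands": [1, 2.55, -37.3, 0, 0, 0, 0.19, 1, 2.55, -37.3, 0, 0, 0, 0.19, 1, 2.55, -37.3, 0, 0, 0, 0.19, 1, 2.55, -37.3, 0, 0, 0, 0.19, 1, 2.55, -37.3, 0, 0, 0, 0.19, 1, 2.55, -37.3, 0, 0, 0, 0.19, 1, 2.55, -37.3, 0, 0, 0, 0.19, 1, 2.55, -37.3, 0, 0, 0, 0.19, 1, 2.55, -37.3, 0, 0, 0, 0.19, 1, 2.55, -37.3, 0, 0, 0, 0.19, 1, 2.55, -37.3, 0, 0, 0, 0.19, 1, 2.55, -37.3, 0, 0, 0, 0.19]}}

```text
time_s: 14.2
ee_pos: [0.5809, -0.0887, 0.1622]
eef_rot: [3.129, -0.006, 1.516]
force: [0.5, 0.2, -2.4]
grip_width: 0.0398
```

```bash
python3 - <<'E'
from h import *
print(ctrl.get_obs()['ee_pos'],ctrl.get_obs()['eef_rot'])
im,W=cloud('wrist'); cv2.imwrite('pics/w2.png',im)
im,W=modules('top',['blue','red','yellow'])
im,W=latches(); cv2.imwrite('pics/s2.png',cv2.resize(im[120:300,200:440],None,fx=3,fy=3))
E
```

```text
[ 0.5808807  -0.08870687  0.16220948] [ 3.12890383 -0.0064356   1.51564041]
blue top centre [0.5964 0.0434] size [130.2 123.3] yaw 0.074 env centre [0.6044 0.044 ] 126
red top centre [0.4553 0.257 ] size [63.3 41.8] yaw -0.083 env centre [0.4633 0.2563] 397
yellow top centre [0.4963 0.39  ] size [64.2 42.2] yaw 0.033 env centre [0.5043 0.3903] 410
pedal red 0.0299 3
pedal yellow 0.0188 29
pedal blue 0.0189 30
```

View pics/w2.png

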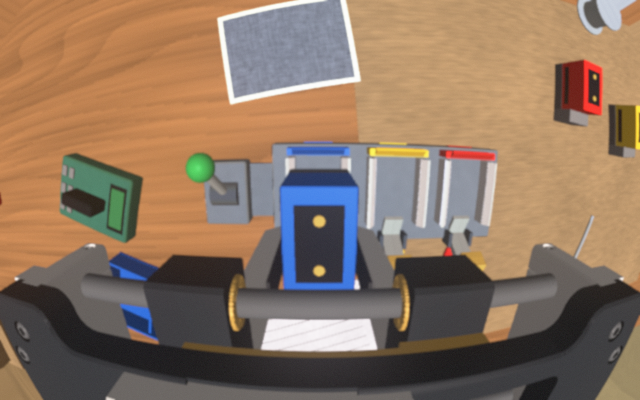

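View pics/s2.png

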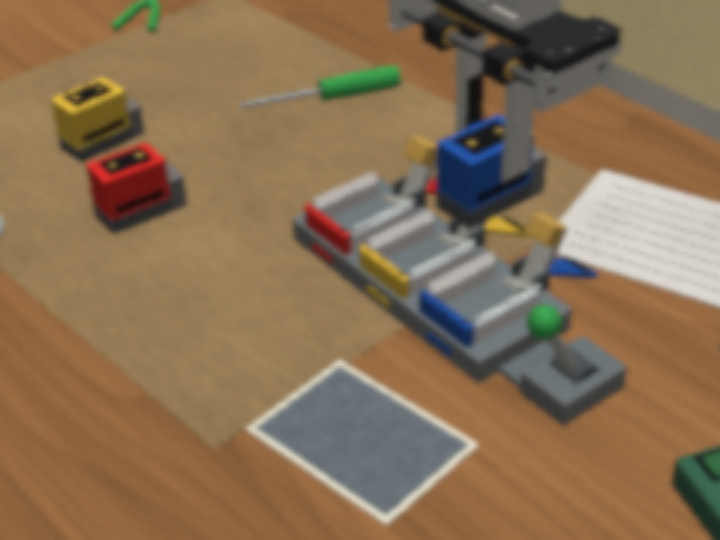

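The wrist view shows blue held over its slot with the slot lips at (318,150), (398,152) and (470,155). The side view shows all three latches leaning open. I'll refine the slot poses from the lips.

```bash
python3 - <<'E'
from h import *
c=viewer.camera_info('wrist'); im=cv2.imread('pics/w2.png'); R,t=c['R'],c['t']; C=-R.T@t
def ray(u,v,z):
    x=(u-c['cx'])/c['fx']; y=(v-c['cy'])/c['fy']; th=np.hypot(x,y)
    d=np.stack([x/th*np.sin(th),y/th*np.sin(th),np.cos(th)],-1)@R
    return C+d*((z-C[2])/d[...,2])[...,None]
for col,x0,x1,y0,y1 in(('blue',284,356,140,160),('yellow',362,434,142,162),('red',438,500,146,164)):
    m=np.zeros((400,640),bool); m[y0:y1,x0:x1]=True; m&=cmask(im,col,110,70)
    v,u=np.nonzero(m); print(col,rect(ray(u,v,.050)),len(u))
# held module top: z = tcp+.028
m=np.zeros((400,640),bool); m[165:300,270:370]=True; m&=cmask(im,'blue',110,90)
v,u=np.nonzero(m); P=ray(u,v,.190); print('held',rect(P), P.min(0),P.max(0))
E
```

```text
blue (array([ 0.5369, -0.0862]), array([58.8,  7.7]), np.float64(1.517)) 502
yellow (array([ 0.5382, -0.0081]), array([60.9, 13. ]), np.float64(1.514)) 495
red (array([0.5425, 0.068 ]), array([65.6, 13.1]), np.float64(1.512)) 442
held (array([ 0.5681, -0.0878]), array([66. , 41.1]), np.float64(-0.056)) [ 0.53459129 -0.10928735  0.19      ] [ 0.60207074 -0.06673334  0.19      ]
```

Request:
{"fn": "carry_out", "kwargs": {"commands": [1, 0.1, 0, -2, 0, 0, 0, 1, 0.1, 0, -4, 0, 0, 0, 1, 0.1, 0, -6, 0, 0, 0, 1, 0.1, 0, -7, 0, 0, 0, 1, 0.1, 0, -8, 0, 0, 0, 1, 0.1, 0, -8.6, 0, 0, 0, 1, 0.1, 0, -9.2, 0, 0, 0, 1, 0.1, 0, -9.8, 0, 0, 0, 1, 0.1, 0, -10.2, 0, 0, 0, 1, 0.1, 0, -10.4, 0, 0, 0, 1, 0.1, 0, -10.5, 0, 0, 0, 1, 0.1, 0, -10.5, 0, 0, 0], "force": 50}}

```text
time_s: 15.5
ee_pos: [0.5826, -0.0882, 0.0591]
eef_rot: [3.126, -0.006, 1.517]
force: [-0.2, -0.1, -2.3]
grip_width: 0.0399
```

```bash
python3 - <<'E'
from h import *
im,W=latches(); cv2.imwrite('pics/s3.png',cv2.resize(im[150:270,270:430],None,fx=4,fy=4))
E
```

```text
pedal red 0.0227 19
pedal yellow 0.0253 6
pedal blue 0.0445 75
```

View pics/s3.png

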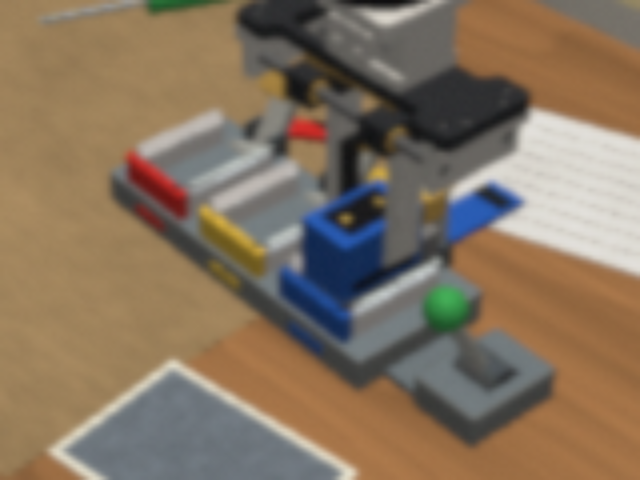

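Request:
{"fn": "carry_out", "kwargs": {"commands": [1, 0, 0, -0.2, 0, 0, 0, 1, 0, 0, -0.4, 0, 0, 0, 1, 0, 0, -0.5, 0, 0, 0, 1, 0, 0, -0.5, 0, 0, 0]}}

```text
time_s: 15.88
ee_pos: [0.5833, -0.0882, 0.057]
eef_rot: [3.124, -0.005, 1.518]
force: [-10.1, 3.3, 25.1]
grip_width: 0.0395
```

Request:
{"fn": "carry_out", "kwargs": {"commands": [-0.3, 0, 0, 0, 0, 0, 0, -0.3, 0, 0, 0, 0, 0, 0, -0.3, 0, 0, 0, 0, 0, 0, -0.3, 0, 0, 0, 0, 0, 0, -0.3, 0, 0, 2, 0, 0, 0, -0.3, 0, 0, 5, 0, 0, 0, -0.3, 0, 0, 8, 0, 0, 0, -0.3, 0, 0, 11, 0, 0, 0, -0.3, 0, 0, 11, 0, 0, 0]}}

```text
time_s: 16.63
ee_pos: [0.5854, -0.0887, 0.1729]
eef_rot: [3.116, -0.004, 1.518]
force: [0.3, -0.1, 0.8]
grip_width: 0.061
```

Request:
{"fn": "carry_out", "kwargs": {"commands": [-0.4, -12.1, 34.6, -1, 0.025, 0, -0.04, -0.4, -12.1, 34.6, -1, 0.025, 0, -0.04, -0.4, -12.1, 34.6, -1, 0.025, 0, -0.04, -0.4, -12.1, 34.6, -1, 0.025, 0, -0.04, -0.4, -12.1, 34.6, -1, 0.025, 0, -0.04, -0.4, -12.1, 34.6, -1, 0.025, 0, -0.04, -0.4, -12.1, 34.6, -1, 0.025, 0, -0.04, -0.4, -12.1, 34.6, -1, 0.025, 0, -0.04, -0.4, -12.1, 34.6, -1, 0.025, 0, -0.04, -0.4, -12.1, 34.6, -1, 0.025, 0, -0.04, -0.4, -12.1, 34.6, -1, 0.025, 0, -0.04, -0.4, -12.1, 34.6, -1, 0.025, 0, -0.04]}}

```text
time_s: 17.63
ee_pos: [0.4644, 0.2569, 0.1625]
eef_rot: [3.118, -0.028, 1.478]
force: [-0.4, -0.7, 0.6]
grip_width: 0.0656
```

```bash
python3 - <<'E'
from h import *
print(ctrl.get_obs()['eef_rot'])
wristmods(['red','yellow']); latches(); modules('top',['blue'])
E
```

```text
[ 3.11780285 -0.02845244  1.47789014]
red 0.87 size [68.9 40.3] yaw -0.113 env [0.4619 0.2567] shift cm [-0.25 -0.02] turn -0.02 tcp [0.4644 0.2569 0.1625] g 0.066
yellow 0.56 size [65. 41.] yaw 0.053 env [0.5046 0.3886] shift cm [ 4.02 13.17] turn 0.146 tcp [0.4644 0.2569 0.1625] g 0.066
pedal red 0.0203 25
pedal yellow 0.0209 22
pedal blue 0.0444 72
blue top centre [ 0.5746 -0.0892] size [88.2 54.9] yaw -0.108 env centre [ 0.5826 -0.0901] 101
```

Request:
{"fn": "carry_out", "kwargs": {"commands": [-0.4, -0.1, 0, -3, -0.028, 0.024, -0.015, -0.4, -0.1, 0, -6, -0.028, 0.024, -0.015, -0.4, -0.1, 0, -9, -0.028, 0.024, -0.015, -0.4, -0.1, 0, -11.5, -0.028, 0.024, -0.015, -0.4, -0.1, 0, -13.1, -0.028, 0.024, -0.015, -0.4, -0.1, 0, -13.1, -0.028, 0.024, -0.015, 1, -0.1, 0, -13.1, -0.028, 0.024, -0.015, 1, -0.1, 0, -13.1, -0.028, 0.024, -0.015, 1, -0.1, 0, -13.1, -0.028, 0.024, -0.015, 1, -0.1, 0, -13.1, -0.028, 0.024, -0.015, 1, -0.1, 0, -13.1, -0.028, 0.024, -0.015, 1, -0.1, 0, -13.1, -0.028, 0.024, -0.015], "force": 40}}

```text
time_s: 18.93
ee_pos: [0.4642, 0.2568, 0.033]
eef_rot: [3.137, 0.001, 1.461]
force: [-0.5, -0.8, 7.0]
grip_width: 0.0397
```

Request:
{"fn": "carry_out", "kwargs": {"commands": [1, 0, 0, 0, 0, 0, 0, 1, 0, 0, 0, 0, 0, 0, 1, 0, 0, 3, 0, 0, 0, 1, 0, 0, 6, 0, 0, 0, 1, 0, 0, 9, 0, 0, 0, 1, 0, 0, 12, 0, 0, 0, 1, 0, 0, 13, 0, 0, 0, 1, 0, 0, 13, 0, 0, 0]}}

```text
time_s: 19.6
ee_pos: [0.465, 0.2573, 0.165]
eef_rot: [3.133, -0.001, 1.461]
force: [-0.3, -0.9, -2.8]
grip_width: 0.0394
```

Request:
{"fn": "carry_out", "kwargs": {"commands": [1, 12.55, -18.6, 0, 0, 0.008, 0.055, 1, 12.55, -18.6, 0, 0, 0.008, 0.055, 1, 12.55, -18.6, 0, 0, 0.008, 0.055, 1, 12.55, -18.6, 0, 0, 0.008, 0.055, 1, 12.55, -18.6, 0, 0, 0.008, 0.055, 1, 12.55, -18.6, 0, 0, 0.008, 0.055, 1, 12.55, -18.6, 0, 0, 0.008, 0.055, 1, 12.55, -18.6, 0, 0, 0.008, 0.055, 1, 12.55, -18.6, 0, 0, 0.008, 0.055, 1, 12.55, -18.6, 0, 0, 0.008, 0.055]}}

```text
time_s: 20.43
ee_pos: [0.5898, 0.0724, 0.1642]
eef_rot: [-3.141, -0.001, 1.518]
force: [-0.1, -0.5, -1.4]
grip_width: 0.0395
```

```bash
cat >> h.py <<'E'
def held(col,ztop):
    c=viewer.camera_info('wrist'); o=ctrl.get_obs(); im,_=viewer.camera('wrist'); cv2.imwrite(f'pics/h_{col}.png',im)
    R,t=c['R'],c['t']; C=-R.T@t
    def ray(u,v,z):
        x=(u-c['cx'])/c['fx']; y=(v-c['cy'])/c['fy']; th=np.hypot(x,y)
        d=np.stack([x/th*np.sin(th),y/th*np.sin(th),np.cos(th)],-1)@R
        return C+d*((z-C[2])/d[...,2])[...,None]
    for nm,(x0,x1,y0,y1),z in(('lip',(250,390,140,164),.05),('held',(270,370,165,300),ztop)):
        m=np.zeros((400,640),bool); m[y0:y1,x0:x1]=True; m&=cmask(im,col,110,70)
        v,u=np.nonzero(m); P=ray(u,v,z); print(nm,rect(P),P.min(0).round(4),P.max(0).round(4),len(u))
    print(o['ee_pos'],o['eef_rot'],o['force'])
E
python3 - <<'E'
from h import *
o=ctrl.get_obs(); held('red',o['ee_pos'][2]+.027)
E
```

```text
lip (array([0.542 , 0.0729]), array([59., 13.]), np.float64(1.535)) [0.5351 0.0432 0.05  ] [0.5496 0.1023 0.05  ] 609
held (array([0.5767, 0.0739]), array([65.9, 43.9]), np.float64(-0.053)) [0.543  0.0508 0.1912] [0.6106 0.0942 0.1912] 5501
[0.58982296 0.07238087 0.16422066] [-3.14058607e+00 -8.56962062e-04  1.51763202e+00] [-0.05334813 -0.47109933 -1.404611  ]
```

Request:
{"fn": "carry_out", "kwargs": {"commands": [1, 0.1, -0.15, -2, 0, 0, 0, 1, 0.1, -0.15, -4, 0, 0, 0, 1, 0.1, -0.15, -6, 0, 0, 0, 1, 0.1, -0.15, -7, 0, 0, 0, 1, 0.1, -0.15, -8, 0, 0, 0, 1, 0.1, -0.15, -8.6, 0, 0, 0, 1, 0.1, -0.15, -9.2, 0, 0, 0, 1, 0.1, -0.15, -9.8, 0, 0, 0, 1, 0.1, -0.15, -10.3, 0, 0, 0, 1, 0.1, -0.15, -10.7, 0, 0, 0, 1, 0.1, -0.15, -10.9, 0, 0, 0, 1, 0.1, -0.15, -10.9, 0, 0, 0], "force": 50}}

```text
time_s: 21.48
ee_pos: [0.5914, 0.071, 0.0579]
eef_rot: [3.14, -0.001, 1.518]
force: [-12.4, 0.1, 21.0]
grip_width: 0.0397
```

```bash
python3 - <<'E'
from h import *
latches(); o=ctrl.get_obs(); print(o['ee_pos'],o['force'])
E
```

```text
pedal red 0.0444 75
pedal yellow 0.0212 21
pedal blue 0.0442 73
[0.59138115 0.0710183  0.05782932] [-12.99372731   1.03968649  19.63297188]
```

Request:
{"fn": "carry_out", "kwargs": {"commands": [-0.3, 0, 0, 0, 0, 0, 0, -0.3, 0, 0, 0, 0, 0, 0, -0.3, 0, 0, 0, 0, 0, 0, -0.3, 0, 0, 0, 0, 0, 0, -0.3, 0, 0, 2, 0, 0, 0, -0.3, 0, 0, 5, 0, 0, 0, -0.3, 0, 0, 8, 0, 0, 0, -0.3, 0, 0, 10.5, 0, 0, 0, -0.3, 0, 0, 10.5, 0, 0, 0]}}

```text
time_s: 22.28
ee_pos: [0.5933, 0.0712, 0.1681]
eef_rot: [3.133, -0.002, 1.518]
force: [0.2, 0.4, -0.2]
grip_width: 0.0615
```

Request:
{"fn": "carry_out", "kwargs": {"commands": [-0.4, -8.8, 31.9, 0, 0, 0, 0.1, -0.4, -8.8, 31.9, 0, 0, 0, 0.1, -0.4, -8.8, 31.9, 0, 0, 0, 0.1, -0.4, -8.8, 31.9, 0, 0, 0, 0.1, -0.4, -8.8, 31.9, 0, 0, 0, 0.1, -0.4, -8.8, 31.9, 0, 0, 0, 0.1, -0.4, -8.8, 31.9, 0, 0, 0, 0.1, -0.4, -8.8, 31.9, 0, 0, 0, 0.1, -0.4, -8.8, 31.9, 0, 0, 0, 0.1, -0.4, -8.8, 31.9, 0, 0, 0, 0.1, -0.4, -8.8, 31.9, 0, 0, 0, 0.1]}}

```text
time_s: 23.2
ee_pos: [0.5053, 0.3896, 0.1673]
eef_rot: [3.134, -0.001, 1.618]
force: [-0.4, 0.0, 0.3]
grip_width: 0.0658
```

```bash
python3 - <<'E'
from h import *
print(ctrl.get_obs()['eef_rot'])
wristmods(['yellow']); latches(); modules('top',['blue','red'])
E
```

```text
[ 3.13373684e+00 -1.18135362e-03  1.61807469e+00]
yellow 0.61 size [0. 0.] yaw 0.0 env [0.008 0.   ] shift cm [-49.73 -38.96] turn -0.047 tcp [0.5053 0.3896 0.1673] g 0.066
pedal red 0.0443 71
pedal yellow 0.0223 21
pedal blue 0.0446 76
blue top centre [ 0.577  -0.0917] size [86.5 48. ] yaw -0.038 env centre [ 0.585 -0.092] 92
red top centre [0.587  0.0712] size [86.4 55. ] yaw -0.026 env centre [0.595 0.071] 101
```

```bash
python3 - <<'E'
from h import *
im,_=viewer.camera('wrist'); cv2.imwrite('pics/w4.png',im)
modules('top',['yellow'])
E
```

```text
yellow top centre [ 0.5697 -0.0314] size [300.7 154.1] yaw 1.137 env centre [ 0.5731 -0.0241] 378
```

View pics/w4.png

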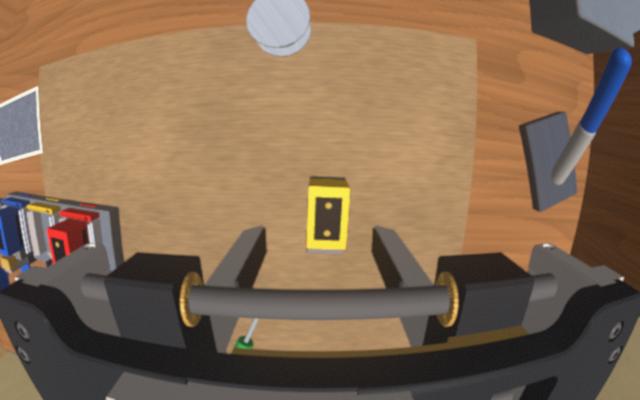

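Yellow is at (328,216), slightly off from where blue sat when it was centred. I'll measure it by colour.

```bash
python3 - <<'E'
from h import *
c=viewer.camera_info('wrist'); im=cv2.imread('pics/w4.png'); R,t=c['R'],c['t']; C=-R.T@t
m=np.zeros((400,640),bool); m[150:270,280:370]=True; m&=cmask(im,'yellow',110,130); v,u=np.nonzero(m)
x=(u-c['cx'])/c['fx']; y=(v-c['cy'])/c['fy']; th=np.hypot(x,y)
d=np.stack([x/th*np.sin(th),y/th*np.sin(th),np.cos(th)],-1)@R
P=C+d*((.06-C[2])/d[:,2])[:,None]; r=rect(P[v>185]); print(r, rect(P)); e=r[0]+.008*np.array([np.cos(r[2]),np.sin(r[2])]); print(e)
E
```

```text
(array([0.5241, 0.399 ]), array([64.7, 40. ]), np.float64(0.007)) (array([0.524, 0.399]), array([64.9, 40. ]), np.float64(0.001))
[0.5320998 0.399056 ]
```

Request:
{"fn": "carry_out", "kwargs": {"commands": [-0.4, 2.7, 0.95, -2, 0, 0.007, -0.043, -0.4, 2.7, 0.95, -5, 0, 0.007, -0.043, -0.4, 2.7, 0.95, -8, 0, 0.007, -0.043, -0.4, 2.7, 0.95, -11, 0, 0.007, -0.043, -0.4, 2.7, 0.95, -13.5, 0, 0.007, -0.043, -0.4, 2.7, 0.95, -13.5, 0, 0.007, -0.043, 1, 2.7, 0.95, -13.5, 0, 0.007, -0.043, 1, 2.7, 0.95, -13.5, 0, 0.007, -0.043, 1, 2.7, 0.95, -13.5, 0, 0.007, -0.043, 1, 2.7, 0.95, -13.5, 0, 0.007, -0.043, 1, 2.7, 0.95, -13.5, 0, 0.007, -0.043, 1, 2.7, 0.95, -13.5, 0, 0.007, -0.043], "force": 40}}

```text
time_s: 24.65
ee_pos: [0.5331, 0.3997, 0.0349]
eef_rot: [3.138, -0.003, 1.574]
force: [-0.4, -0.9, 6.9]
grip_width: 0.0395
```

Request:
{"fn": "carry_out", "kwargs": {"commands": [1, 0, 0, 0, 0, 0, 0, 1, 0, 0, 0, 0, 0, 0, 1, 0, 0, 3, 0, 0, 0, 1, 0, 0, 6, 0, 0, 0, 1, 0, 0, 9, 0, 0, 0, 1, 0, 0, 12, 0, 0, 0, 1, 0, 0, 13, 0, 0, 0, 1, 0, 0, 13, 0, 0, 0]}}

```text
time_s: 25.32
ee_pos: [0.5338, 0.4002, 0.1674]
eef_rot: [3.134, -0.006, 1.574]
force: [-0.0, 0.0, -2.9]
grip_width: 0.0397
```

Request:
{"fn": "carry_out", "kwargs": {"commands": [1, 5.2, -40.9, 0, 0, 0.007, -0.057, 1, 5.2, -40.9, 0, 0, 0.007, -0.057, 1, 5.2, -40.9, 0, 0, 0.007, -0.057, 1, 5.2, -40.9, 0, 0, 0.007, -0.057, 1, 5.2, -40.9, 0, 0, 0.007, -0.057, 1, 5.2, -40.9, 0, 0, 0.007, -0.057, 1, 5.2, -40.9, 0, 0, 0.007, -0.057, 1, 5.2, -40.9, 0, 0, 0.007, -0.057, 1, 5.2, -40.9, 0, 0, 0.007, -0.057, 1, 5.2, -40.9, 0, 0, 0.007, -0.057, 1, 5.2, -40.9, 0, 0, 0.007, -0.057, 1, 5.2, -40.9, 0, 0, 0.007, -0.057]}}

```text
time_s: 26.32
ee_pos: [0.5851, -0.0104, 0.165]
eef_rot: [-3.139, -0.006, 1.514]
force: [-0.2, -0.1, -2.3]
grip_width: 0.0395
```

```bash
python3 - <<'E'
from h import *
o=ctrl.get_obs(); held('yellow',o['ee_pos'][2]+.025); latches()
E
```

```text
lip (array([ 0.5377, -0.0067]), array([58.2, 13.3]), np.float64(1.514)) [ 0.5309 -0.0361  0.05  ] [0.5459 0.0223 0.05  ] 561
held (array([ 0.5724, -0.01  ]), array([67. , 40.8]), np.float64(-0.059)) [ 0.5382 -0.0315  0.19  ] [0.6066 0.0108 0.19  ] 4751
[ 0.58510243 -0.01041068  0.16496685] [-3.13870956 -0.00583901  1.5143101 ] [-0.24844752 -0.09731695 -2.28382978]
pedal red 0.0435 29
pedal yellow 0.0207 22
pedal blue 0.0446 79
```

Request:
{"fn": "carry_out", "kwargs": {"commands": [1, 0.1, 0.14, -2, 0, 0, 0, 1, 0.1, 0.14, -4, 0, 0, 0, 1, 0.1, 0.14, -6, 0, 0, 0, 1, 0.1, 0.14, -7, 0, 0, 0, 1, 0.1, 0.14, -8, 0, 0, 0, 1, 0.1, 0.14, -8.6, 0, 0, 0, 1, 0.1, 0.14, -9.2, 0, 0, 0, 1, 0.1, 0.14, -9.8, 0, 0, 0, 1, 0.1, 0.14, -10.2, 0, 0, 0, 1, 0.1, 0.14, -10.5, 0, 0, 0, 1, 0.1, 0.14, -10.8, 0, 0, 0, 1, 0.1, 0.14, -10.8, 0, 0, 0], "force": 50}}

```text
time_s: 27.42
ee_pos: [0.5866, -0.0066, 0.0599]
eef_rot: [-3.141, -0.006, 1.518]
force: [-11.0, 1.4, 18.3]
grip_width: 0.0397
```

```bash
python3 - <<'E'
from h import *
latches(); o=ctrl.get_obs(); print(o['ee_pos'],o['force'])
E
```

```text
pedal red 0.0445 3
pedal yellow 0.0444 73
pedal blue 0.0438 76
[ 0.58664291 -0.00662171  0.05994962] [-10.54729435   1.4787405   18.9332237 ]
```

Request:
{"fn": "carry_out", "kwargs": {"commands": [-0.3, 0, 0, 0, 0, 0, 0, -0.3, 0, 0, 0, 0, 0, 0, -0.3, 0, 0, 0, 0, 0, 0, -0.3, 0, 0, 0, 0, 0, 0, -0.3, 0, 0, 2, 0, 0, 0, -0.3, 0, 0, 5, 0, 0, 0, -0.3, 0, 0, 8, 0, 0, 0, -0.3, 0, 0, 10.5, 0, 0, 0, 1, 0, 0, 10.5, 0, 0, 0]}}

```text
time_s: 28.22
ee_pos: [0.5885, -0.0068, 0.1702]
eef_rot: [3.134, -0.006, 1.518]
force: [0.4, -0.7, 0.3]
grip_width: 0.0575
```

Request:
{"fn": "carry_out", "kwargs": {"commands": [1, -17, 1, 3, 0, 0, 0, 1, -17, 1, 3, 0, 0, 0, 1, -17, 1, 3, 0, 0, 0, 1, -17, 1, 3, 0, 0, 0, 1, -17, 1, 3, 0, 0, 0, 1, -17, 1, 3, 0, 0, 0]}}

```text
time_s: 28.72
ee_pos: [0.4176, 0.0033, 0.2009]
eef_rot: [3.132, -0.006, 1.518]
force: [0.6, 0.1, 0.6]
grip_width: 0.0177
```

```bash
cat >> h.py <<'E'
def seated():
    im,W=latches(); im,W=cloud('top')
    for c,(x,y) in dict(red=(.589,.071),yellow=(.5845,-.0087),blue=(.580,-.0887)).items():
        a=-.055; dx=W[...,0]-x; dy=W[...,1]-y; lx=dx*np.cos(a)+dy*np.sin(a); ly=-dx*np.sin(a)+dy*np.cos(a)
        m=(lx>-.055)&(lx<.023)&(abs(ly)<.035)&(W[...,2]>.073)
        p=W[m]; r=rect(p); print(c,'top z med',np.nanmedian(p[:,2]).round(4),'tail',p[lx[m]<-.02][:,2].mean().round(4),'front',p[lx[m]>.005][:,2].mean().round(4),r,'env local x,y',np.round([lx[m].min()+.040,np.median(ly[m])],4))
    p=W[cmask(im,'green',90)&(abs(W[...,1]+.188)<.04)&(W[...,2]>.06)&(W[...,2]<.13)]; print('ball',p.mean(0).round(4) if len(p) else None)
    p=net_pts('top','meter_center',W,.02,.04); print('meter',rect(p)); p=net_pts('top','meter_center',W,.052,.07); print('rib',rect(p))
    return im
E
python3 - <<'E'
from h import *
print(ctrl.get_obs()['ee_pos'],ctrl.get_obs()['eef_rot']); im=seated(); cv2.imwrite('pics/t5.png',im)
E
```

```text
[0.41759893 0.00333119 0.20087166] [ 3.13244069 -0.00584378  1.51771759]
pedal red 0.0442 70
pedal yellow 0.0443 73
pedal blue 0.0443 73
red top z med 0.0858 tail 0.0858 front 0.0849 (array([0.581 , 0.0716]), array([61.7, 40.1]), np.float64(-0.067)) env local x,y [ 0.0009 -0.0004]
yellow top z med 0.0854 tail 0.0857 front 0.085 (array([ 0.5763, -0.007 ]), array([63.1, 38.3]), np.float64(-0.027)) env local x,y [0.0004 0.0021]
blue top z med 0.0857 tail 0.0852 front 0.0855 (array([ 0.5722, -0.0878]), array([61.4, 40.6]), np.float64(-0.052)) env local x,y [0.0014 0.0008]
ball [ 0.5356 -0.1848  0.1021]
meter (array([ 0.5682, -0.3758]), array([126.1,  86.1]), np.float64(1.198))
rib (array([ 0.5678, -0.3758]), array([55.2, 17.5]), np.float64(1.192))
```

Request:
{"fn": "carry_out", "kwargs": {"commands": [1, 7.7, -19, 0, 0, 0.009, 0, 1, 7.7, -19, 0, 0, 0.009, 0, 1, 7.7, -19, 0, 0, 0.009, 0, 1, 7.7, -19, 0, 0, 0.009, 0, 1, 7.7, -19, 0, 0, 0.009, 0, 1, 7.7, -19, 0, 0, 0.009, 0, 1, 7.7, -19, -3, 0, 0.009, 0, 1, 7.7, -19, -6, 0, 0.009, 0, 1, 7.7, -19, -9, 0, 0.009, 0, 1, 7.7, -19, -11.5, 0, 0.009, 0, 1, 7.7, -19, -12.5, 0, 0.009, 0, 1, 7.7, -19, -12.5, 0, 0.009, 0]}}

```text
time_s: 29.92
ee_pos: [0.4956, -0.1864, 0.0718]
eef_rot: [-3.134, -0.007, 1.518]
force: [0.0, -0.3, -0.9]
grip_width: 0.0005
```

Request:
{"fn": "carry_out", "kwargs": {"commands": [1, 1.5, 0, 0, 0, 0, 0, 1, 3, 0, 0, 0, 0, 0, 1, 4.5, 0, 0, 0, 0, 0, 1, 6, 0, 0, 0, 0, 0, 1, 7.5, 0, 0, 0, 0, 0, 1, 9, 0, 0, 0, 0, 0, 1, 10, 0, 0, 0, 0, 0, 1, 10, 0, 0, 0, 0, 0, 1, 10, 0, 0, 0, 0, 0, 1, 7, 0, 0, 0, 0, 0, 1, 6, 0, 4, 0, 0, 0, 1, 6, 0, 12, 0, 0, 0]}}

```text
time_s: 30.92
ee_pos: [0.5533, -0.1861, 0.1538]
eef_rot: [-3.13, -0.009, 1.517]
force: [1.0, -1.5, 1.8]
grip_width: 0.0002
```

Request:
{"fn": "carry_out", "kwargs": {"commands": [0, 1.5, -19, 2, 0, 0, -1.893, 0, 1.5, -19, 2, 0, 0, -1.893, 0, 1.5, -19, 2, 0, 0, -1.893, 0, 1.5, -19, 2, 0, 0, -1.893, 0, 1.5, -19, 2, 0, 0, -1.893, 0, 1.5, -19, 2, 0, 0, -1.893, 0, 1.5, -19, 2, 0, 0, -1.893, 0, 1.5, -19, 2, 0, 0, -1.893, 0, 1.5, -19, 2, 0, 0, -1.893, 0, 1.5, -19, 2, 0, 0, -1.893, 0, 1.5, -19, 2, 0, 0, -1.893, 0, 1.5, -19, 2, 0, 0, -1.893]}}

```text
time_s: 31.92
ee_pos: [0.5688, -0.3763, 0.1755]
eef_rot: [-3.132, -0.011, 0.011]
force: [-0.4, -0.0, 0.4]
grip_width: 0.0474
```

```bash
python3 - <<'E'
from h import *
o=ctrl.get_obs(); print(o['ee_pos'],o['eef_rot'],o['qpos'].round(2)); seated()
im,W=cloud('side'); print('ball side',W[cmask(im,'green',90)&(W[...,2]>.085)&(W[...,2]<.14)&(W[...,1]<-.14)&(W[...,1]>-.25)].mean(0))
m=W[net_pts('side','meter_center',W,0,1) is None] if 0 else net_pts('side','meter_center',W,.052,.07); print('rib side',rect(m))
E
```

```text
[ 0.5687762  -0.376287    0.17552998] [-3.13171827 -0.0106377   0.01143532] [-0.64  0.62  1.13  0.01  1.39 -0.66]
pedal red 0.0445 76
pedal yellow 0.0444 74
pedal blue 0.0446 75
red top z med 0.0859 tail 0.0858 front 0.0854 (array([0.5811, 0.0716]), array([61.8, 40.1]), np.float64(-0.063)) env local x,y [ 0.0013 -0.0003]
yellow top z med 0.0855 tail 0.0847 front 0.0857 (array([ 0.5762, -0.0069]), array([62.9, 38.4]), np.float64(-0.029)) env local x,y [0.0004 0.0021]
blue top z med 0.0858 tail 0.0851 front 0.0857 (array([ 0.5721, -0.0877]), array([61.6, 40.2]), np.float64(-0.06)) env local x,y [0.0012 0.0009]
ball [ 0.6118 -0.1891  0.102 ]
meter (array([ 0.5741, -0.3609]), array([93.5, 86.4]), np.float64(1.185))
rib (array([ 0.5698, -0.3708]), array([44.8, 17. ]), np.float64(1.222))
ball side [ 0.60913778 -0.19471815  0.09870168]
rib side (array([ 0.5697, -0.377 ]), array([55.3, 17.6]), np.float64(1.199))
```

Request:
{"fn": "carry_out", "kwargs": {"commands": [0, 0, 0, 0, -0.01, 0.01, -0.387, 0, 0, 0, 0, -0.01, 0.01, -0.387, 0, 0, 0, 0, -0.01, 0.01, -0.387, 0, 0, 0, -3, -0.01, 0.01, -0.387, 0, 0, 0, -6, -0.01, 0.01, -0.387, 0, 0, 0, -9, -0.01, 0.01, -0.387, 0, 0, 0, -11, -0.01, 0.01, -0.387, 0, 0, 0, -12.5, -0.01, 0.01, -0.387, 0, 0, 0, -13.5, -0.01, 0.01, -0.387, 0, 0, 0, -13.8, -0.01, 0.01, -0.387, 0, 0, 0, -13.8, -0.01, 0.01, -0.387, 1, 0, 0, -13.8, -0.01, 0.01, -0.387], "force": 30}}

```text
time_s: 33.22
ee_pos: [0.5689, -0.3764, 0.0374]
eef_rot: [3.14, -0.003, -0.365]
force: [-0.6, -0.1, 0.4]
grip_width: 0.0431
```

Request:
{"fn": "carry_out", "kwargs": {"commands": [1, 0, 0, 0, 0, 0, 0, 1, 0, 0, 0, 0, 0, 0, 1, 0, 0, 0, 0, 0, 0, 1, 0, 0, 0, 0, 0, 0, 1, 0, 0, 0, 0, 0, 0, 1, 0, 0, 0, 0, 0, 0, 1, 0, 0, 0, 0, 0, 0, 1, 0, 0, 0, 0, 0, 0]}}

```text
time_s: 33.88
ee_pos: [0.5691, -0.3766, 0.038]
eef_rot: [3.14, -0.004, -0.365]
force: [0.2, 0.8, 5.6]
grip_width: 0.016
```

Request:
{"fn": "carry_out", "kwargs": {"commands": [1, -2, 0, 0, 0, 0, 0.04, 1, -4, 0, 0, 0, 0, 0.08, 1, -6, 0, 0, 0, 0, 0.12, 1, -8, 0, 0, 0, 0, 0.16, 1, -10, 0, 0, 0, 0, 0.2, 1, -12, 0.5, 0, 0, 0, 0.24, 1, -13.5, 2, 0, 0, 0, 0.28, 1, -14.5, 4, 0, 0, 0, 0.32, 1, -15, 6, 0, 0, 0, 0.36, 1, -15.1, 8, 0, 0, 0, 0.4, 1, -15.1, 10, 0, 0, 0, 0.44, 1, -15.1, 12, 0, 0, 0, 0.472]}}

```text
time_s: 34.88
ee_pos: [0.4178, -0.256, 0.0379]
eef_rot: [3.14, -0.004, 0.109]
force: [1.1, -3.5, -0.4]
grip_width: 0.0159
```

Request:
{"fn": "carry_out", "kwargs": {"commands": [1, 0, 2, 0, 0, 0, 0, 1, 0, 4, 0, 0, 0, 0, 1, 0, 6, 0, 0, 0, 0, 1, 0, 8, 0, 0, 0, 0, 1, 0, 10, 0, 0, 0, 0, 1, 0, 12, 0, 0, 0, 0, 1, 0, 13.5, 0, 0, 0, 0, 1, 0, 14.3, 0, 0, 0, 0, 1, 0, 14.3, 0, 0, 0, 0, 1, 0, 14.3, 0, 0, 0, 0]}}

```text
time_s: 35.72
ee_pos: [0.4177, -0.1127, 0.0379]
eef_rot: [3.14, -0.003, 0.109]
force: [-0.2, 4.1, 2.7]
grip_width: 0.0157
```

Request:
{"fn": "carry_out", "kwargs": {"commands": [0, 0, 0, 0, 0, 0, 0, 0, 0, 0, 0, 0, 0, 0, 0, 0, 0, 0, 0, 0, 0, 0, 0, 0, 0, 0, 0, 0, 0, 0, 0, 0, 0, 0, 0, 0, 0, 3, 0, 0, 0, 0, 0, 0, 7, 0, 0, 0, 0, 0, 0, 11, 0, 0, 0, 0, -5, 15, 15, 0, 0, 0, 0, -5, 15, 15, 0, 0, 0, 0, -5, 15, 15, 0, 0, 0, 0, -5, 15, 15, 0, 0, 0]}}

```text
schema error: expected a multiple of 7 numbers
```

```bash
python3 - <<'E'
from h import *
print(ctrl.get_obs()['ee_pos']); im=seated(); cv2.imwrite('pics/v6.png',cv2.resize(im[90:330,130:530],None,fx=2,fy=2))
im,W=cloud('side'); print('ball side',W[cmask(im,'green',90)&(W[...,2]>.085)&(W[...,2]<.14)&(W[...,1]<-.14)&(W[...,1]>-.25)].mean(0))
E
```

```text
[ 0.4177324  -0.11274474  0.03791446]
pedal red 0.0442 74
pedal yellow 0.0444 72
pedal blue 0.0443 74
red top z med 0.0857 tail 0.0858 front 0.0853 (array([0.581 , 0.0715]), array([61.6, 39.8]), np.float64(-0.064)) env local x,y [ 0.001  -0.0003]
yellow top z med 0.0854 tail 0.085 front 0.0854 (array([ 0.5763, -0.007 ]), array([63.4, 38.3]), np.float64(-0.028)) env local x,y [0.0004 0.0021]
blue top z med 0.0855 tail 0.085 front 0.0857 (array([ 0.5721, -0.0882]), array([61.6, 38.8]), np.float64(-0.031)) env local x,y [0.0015 0.0009]
ball [ 0.6118 -0.1892  0.1017]
meter (array([ 0.4245, -0.1109]), array([123.6,  67.6]), np.float64(-1.461))
rib (array([0., 0.]), array([0., 0.]), np.float64(0.0))
ball side [ 0.6054355  -0.19420972  0.0991053 ]
```

View pics/v6.png

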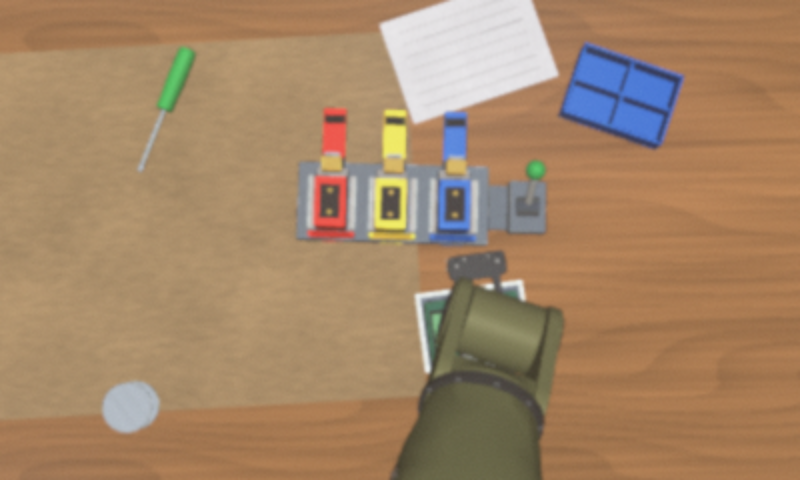

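The picture shows all three modules in their slots with the hooks over the ledges, the lever on (536,170), and the meter on the mat, partly hidden by the arm. The release call was refused because of a format error, so I'll release now.

Request:
{"fn": "carry_out", "kwargs": {"commands": [0, 0, 0, 0, 0, 0, 0, 0, 0, 0, 0, 0, 0, 0, 0, 0, 0, 0, 0, 0, 0, 0, 0, 0, 0, 0, 0, 0, 0, 0, 0, 0, 0, 0, 0, 0, 0, 0, 3, 0, 0, 0, 0, 0, 0, 7, 0, 0, 0, 0, 0, 0, 11, 0, 0, 0, 0, 0, 0, 15, 0, 0, 0, 0, 0, 15, 15, 0, 0, 0, 0, 0, 25, 15, 0, 0, 0, 0, 0, 25, 15, 0, 0, 0]}}

```text
time_s: 36.97
ee_pos: [0.4176, 0.0127, 0.1886]
eef_rot: [3.139, -0.005, 0.106]
force: [1.4, 0.2, -0.3]
grip_width: 0.0473
```

Request:
{"fn": "carry_out", "kwargs": {"commands": [0, 0, 25, 0, 0, 0, 0, 0, 0, 25, 0, 0, 0, 0, 0, 0, 25, 0, 0, 0, 0, 0, 0, 25, 0, 0, 0, 0, 0, 0, 25, 0, 0, 0, 0, 0, 0, 25, 0, 0, 0, 0, 0, 0, 25, 0, 0, 0, 0]}}

```text
time_s: 37.55
ee_pos: [0.4168, 0.2679, 0.1883]
eef_rot: [3.14, -0.005, 0.11]
force: [0.3, -0.3, -0.1]
grip_width: 0.0472
```

```bash
python3 - <<'E'
from h import *
print(ctrl.get_obs()['ee_pos']); im=seated()
c=cloud('top'); im,W=c; m=(im.min(-1)>170)&(W[...,0]>.33)&(W[...,0]<.5)&(W[...,1]>-.22)&(W[...,1]<0)&(abs(W[...,2])<.02); print('mat',rect(W[m]))
E
```

```text
[0.4167543  0.26787249 0.18834338]
pedal red 0.0441 69
pedal yellow 0.0447 73
pedal blue 0.0442 78
red top z med 0.0857 tail 0.086 front 0.0852 (array([0.5809, 0.0714]), array([61.9, 39.6]), np.float64(-0.065)) env local x,y [ 0.0011 -0.0004]
yellow top z med 0.0857 tail 0.0854 front 0.0854 (array([ 0.5762, -0.0069]), array([63.3, 38.3]), np.float64(-0.028)) env local x,y [0.0002 0.0021]
blue top z med 0.0854 tail 0.0847 front 0.0852 (array([ 0.5724, -0.0876]), array([61.2, 40.1]), np.float64(-0.05)) env local x,y [0.0017 0.001 ]
ball [ 0.6117 -0.1891  0.1022]
meter (array([ 0.4159, -0.1128]), array([125.2,  85.1]), np.float64(-1.465))
rib (array([ 0.416 , -0.1127]), array([55.1, 15.9]), np.float64(-1.458))
mat (array([ 0.418 , -0.1132]), array([147.3, 107.1]), np.float64(-1.464))
```

The final checks agree: the meter is 2 mm from the mat centre and the arm is clear of everything. I'm handing in.

```bash
python3 -c "
from station import ticket
print(ticket.hand_in())"
```

```text
the job is handed in; nothing more can be done
None
```

The job is finished and handed in at about 38 s on the robot's clock. I switched the power off and opened all three latches. Then I seated blue, red and yellow until each latch snapped shut, switched the power back on, and slid the meter onto its mat.

**Last checks before handing in:**
- **Modules:** all three tops read about 85.5 mm above the bench (home is 85 mm). They are within about 2 mm of their slot points, and all three pedals are back at about 44 mm, which means shut.
- **Power lever:** the ball is at the on position (x 0.612).
- **Meter:** about 2 mm from the mat's centre, with its direction within 0.01 rad of the mat's.
- **Robot:** the arm was clear of everything.
- **Screwdriver, spool and tray:** I didn't measure them again at the end; in the last picture I viewed they looked unmoved.

**What went wrong along the way:**
- The first grasp of blue closed on air because I lifted too early. It did no harm and I repeated it.
- Yellow had been knocked about 3 cm aside, so I measured it again before gripping.
- One release command was refused for a format error and sent again.
- The network gave some poor readings: the side view of the modules, and yellow after it was knocked. I used colour and depth measurements instead.

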